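# Spent battery through the self-closing flap

## Robot

A 6-joint arm with a two-finger parallel gripper is mounted at the origin on a cart in front of the work surface, level with it; the furniture and walls round the work are solid. World frame = base frame: x ahead of the robot, y to its left, z up, the work surface at z = 0. Lengths are in mm, angles in rad, forces in N, time in s.
With the tool pointing down it reaches from about 300 to 775 mm from the base axis. Payload 14.6 kg.
Tool frame: the origin (TCP) lies between the finger pads; the fingertips stand 19 mm ahead of it and the grasp point (between the pads) is the TCP; z points along the fingers, y is the line along which they close (so a half turn about z gives the same grasp; the last joint's range is limited). The gripper opens to 94 mm and grips with 3 to 60 N. Pads are 16 mm wide; open, the fingers measure 119 mm over their backs; the gripper's body (75 mm by 177 mm) begins 78 mm behind the grasp point.
Start: joints at [-1.233, 0.3, 1.521, -0, 1.321, -0.067], TCP at [216.601, -505.542, 224.446] pointing down, gripper open.
Joint ranges: [-3.03, 3.03], [-0.79, 2.21], [0.23, 2.52], [-1.04, 4.18], [0, 3.07], [-2.55, 2.55]. Speed limits (rad/s): [2.22, 2.22, 2.57, 3.14, 3.14, 3.14].

## Interface

Orientations are given as [roll, pitch, yaw] about the fixed x, y, z axes, in that order (R = Rz(yaw) Ry(pitch) Rx(roll)).
In Python, from cell import monitor, imaging, job, find_in, trace gives the robot as it stands. The module is installed in compiled form; this text tells all that it offers.
- The arm moves only by the tool arm_command, never from a script. Its argument "steps" is a list of rows, each a list of 5 numbers: the opening, from 0 (shut) to 1 (fully open), then the shift along the tool's x, y, z in mm, then the turn about the tool's z in degrees. In form: [[gripper, dx, dy, dz, turn], ...]. A call has 1 to 20 rows; each row is the pose to reach, as a shift and turn from the pose commanded when the call began, along the tool's axes at that moment; what a row does not reach only later rows make up. A row lasts 1/8 s, in which the tool goes at most 62.5 mm and 10.7 degrees, less where a joint would pass 70% of its speed; a pose out of reach is approached as far as the arm can. A call with a gripper value outside its range is refused whole. The fingers move at their own pace and stop on an object; "force" is the grip in N (left out, the last holds). Time passes only in rows, so rows that repeat a pose let the fingers close. It gives the time, the measured TCP pose, the force, the opening and the grip force at its end, in the units of the state.
- monitor.read_state(): the state, without advancing time (a new reading comes with each control period).
- imaging.camera(name): name is "scene" or "top"; returns a dict with "img" (420x560x3 uint8, red, green, blue), "mtx" (3x3 intrinsics, pixels), "D" ([k1, k2, p1, p2, k3] as OpenCV has them; the pictures are not rectified), "view" (4x4, takes a point from world to camera coordinates). Camera axes: x right, y down, z forward; pixel columns grow to the right and rows downward; lengths in mm; the calibration is good to about 2 mm. A picture is of the moment at which its call begins. There is no depth.
- job.sign_off(): hands the job in; it is judged then, once.
Trained networks look in a picture, given as the dict that the camera call returned (one of the last four; its "shot" number tells which), for a name from the list of things; names that differ only in an ending like _2 or _b are one class to them, and where a whole thing is asked for, a point or a joint stands for the part that bears it (a point fixed in the world has none). Each returns a list of dicts, best first, with "p" (0 to 1); they miss things now and then, are a little off and sometimes report something else, mostly with a low value. They report only what shows in the picture. A call takes as long as a camera call. They do not tell look-alikes from the thing itself.
- find_in(picture, target): "rect" ([centre column, centre row, width, height] in pixels, round what is visible of it).
- trace(picture, target): "region" (420x560 bool, what is visible of it) and "rect" ([centre column, centre row, width, height] in pixels, round what is visible of it).
The state is a dict: "clock": time; "joints": joint angles; "qd": joint speeds; "effort": joint torques, N m; "eef_pos": TCP position; "eef_rot": TCP orientation; "wrist_force": force on the tool from outside, world axes, zero at the start; "moment": the same for the moment, N m; "finger_gap": finger opening in mm; "finger_force": force on a finger pad.
Only numpy, scipy, OpenCV 4.12 (cv2) and the standard library are available. Lean on these libraries where they do the work, as an engineer would, in place of code of your own. Each camera call takes 0.05 s, during which the arm holds its last target. There are 200 camera calls.

## Task

Put the spent nine-volt battery away in the grey return tray without picking it up: with one finger push the sprung orange flap inward and keep it open, and with the other finger gently push the battery along the tray floor through the gap, far enough in that the flap swings fully shut behind it when you take your fingers away. Open the flap with the finger, not by shoving the battery against it, and never pinch or lift the battery, which stays lying flat. Leave the USB stick, the black heat sink and the white nozzle beside the tray where they are.

Things in the scene. Friction and masses are not known exactly. Their poses are not given: they have to be found in the camera images.
- tray: Grey open-topped tray with green rims, 305 x 137 mm, fixed. Origin on the bench at the doorway; +x is the way in, +z up. Floor plate 8 mm thick, from x = -120 (open loading apron, x < 0) to +185 mm, y = -55 to +82 mm. Behind the doorway: walls to 48 mm above the bench, inner faces at y = -48, y = +76 and x = +178 mm. No roof: fingers pointing down can move in over the floor.
- doorway (a point): Middle of the doorway on the tray floor (8 mm above the bench), axes as the tray's. On the apron before it only the y = -48 mm side of the tray has a guide, 26 mm high above the bench, in line with the inner wall; the other side is open. Past the far side of the tray a screen hangs, its lower edge about 180 mm above the bench. The flap's hinge post, 8 mm thick, 48 mm high, stands at tray x = -5, y = +78 mm.
- flap_hinge (a joint): Angle of the orange flap, rad: 0 shut (across the doorway), up to 1.48 open (swung inward to tray +x, lying along the y = +72 mm side). A spring shuts it by itself: about 0.05 N m when shut, 0.17 N m when wide open.
- flap: Orange upright self-closing flap, 118 mm wide, 4 mm thick, from 10 to 46 mm above the bench. Origin on its upright hinge at tray x = 0, y = +72 mm, 10 mm above the bench; the panel runs along its own -y from 1 to 119 mm, so its free edge sweeps a circle of 119 mm radius inside the tray. Swings inward only. Anything lying within that sweep stops it from shutting.
- battery_mid (a point): Centre of the green nine-volt block battery, 26 x 45 x 17 mm (50 with its terminals), 0.03 to 0.06 kg, lying on the apron beside the guide, long side along the way in, terminals towards the flap. Own axes: y long (terminals at -y, flat end at +y, 22.5 mm from here), x across, z up. Lying on the tray floor this point is 16.5 mm above the bench.
- usb: Orange USB stick, 18 x 54 x 8 mm, on the bench behind the tray's back wall; not to be disturbed. Origin centre of underside.
- sink: Black finned heat sink, 40 x 40 x 22 mm, on the bench behind the tray's back wall; not to be disturbed. Origin centre of underside.
- nozzle: White conical nozzle, 32 mm wide, 34 mm high, on the bench beyond the open end of the apron; not to be disturbed. Origin centre of underside.
- battery: The same battery as a body; origin at the centre of its underside's width, 2.5 mm from the centre towards the terminals.
Mind the look-alikes: they are no part of the job. There is more than one size of the battery; the job needs the middle-sized.

How it is judged (in metres and radians):
On the way, in this order (a step that is already met when the one before it is completed fails the run):
1. a finger pushes the flap open before the battery is half-way through the doorway (value of joint flap_hinge above 0.3 rad and contact force between the fingers and flap above 0.1 N and x of battery_mid in the frame of tray below 0.01 m), for 0.1 s.
2. the battery goes through the doorway while a finger holds the flap open (value of joint flap_hinge above 0.5 rad and contact force between the fingers and flap above 0.1 N and x of battery_mid in the frame of tray above 0.04 m), for 0.1 s.
At the end, for the whole second after the job is handed in: The battery lies flat (within 0.15 rad) and still on the tray floor inside the walls, behind the doorway, and the flap is shut behind it (under 0.08 rad) (x of battery_mid in the frame of tray between 0.03 and 0.178 m and y of battery_mid in the frame of tray between -0.048 and 0.076 m and z of battery_mid in the frame of tray below 0.022 m and angle between battery_mid's own z axis and vertical below 0.15 rad and value of joint flap_hinge below 0.08 rad and linear speed of battery below 0.02 m/s); the robot touches nothing.
It fails at once if the battery is lifted (more than 12 mm) or tipped over (z of battery_mid in the frame of tray above 0.0285 m or angle between battery_mid's own z axis and vertical above 0.5 rad).
It fails at once if the battery is shoved against the flap (over 1 N) (contact force between battery and flap above 1 N).
It fails at once if the battery is squeezed or rammed (over 10 N) (contact force between the fingers and battery above 10 N).
It fails at once if the USB stick, heat sink or nozzle is disturbed (moved over 15 mm) (distance of any of usb, sink, nozzle from where it was at the start of the episode above 0.015 m).
It also fails if it takes over 45 s, if anything falls off the work surface, if the arm or the gripper's body presses on something with over 40 N, if the wrist force passes 120 N, or if a joint passes its speed limit or range.

## Working session

There is one attempt and no reset: what is moved stays moved. The work goes in short steps, Python scripts to look and compute and a tool call to move; the robot and the scene stay as the last step left them, time stands still between calls to the robot, and variables do not carry over. Pictures are saved under pics/ and viewed, at most 12 in all, crops included, and the job is handed in when it is done.

Besides the shell and the picture viewer there is one more tool, called after "Call:" by a JSON object that holds its "api" and its "payload", one argument or row to a line. arm_command: Moves the arm, as the interface text tells. Its arguments: {"type":"object","properties":{"steps":{"type":"array","items":{"type":"array","items":{"type":"number"}}},"force":{"type":"number"}},"required":["steps"]}

```bash
mkdir -p pics; cat > h.py <<'E'
import numpy as np, cv2
from cell import monitor, imaging, job, find_in, trace
def ray(c,uv,z):
    uv=np.array(uv,float).reshape(-1,1,2)
    n=cv2.undistortPoints(uv,c["mtx"],np.array(c["D"],float)).reshape(-1,2)
    V=np.array(c["view"]);R=V[:3,:3];o=-R.T@V[:3,3]
    d=np.c_[n,np.ones(len(n))]@R
    return o+d*((z-o[2])/d[:,2])[:,None]
def proj(c,P):
    V=np.array(c["view"]);P=np.array(P,float).reshape(-1,3)
    return cv2.projectPoints(P,cv2.Rodrigues(V[:3,:3])[0],V[:3,3],c["mtx"],np.array(c["D"],float))[0].reshape(-1,2)
def save(n,im): cv2.imwrite(f"pics/{n}.png",im[:,:,::-1])
E
python3 - <<'E'
from h import *
ims=[]
for n in("scene","top"):
    c=imaging.camera(n); save(n,c["img"])
    V=np.array(c["view"]); print(n,"cam at",(-V[:3,:3].T@V[:3,3]).round())
    for t in("battery","flap","tray","usb","sink","nozzle"):
        for d in find_in(c,t):
            print(t,round(d["p"],2),np.round(d["rect"]), ray(c,d["rect"][:2],15).round())
s=monitor.read_state(); print(s)
E
```

```text
scene cam at [-196.  902.  709.]
battery 0.67 [205. 291.  16.  30.] [[428. 332.  15.]]
battery 0.62 [288. 206.  16.  10.] [[501. -77.  15.]]
flap 0.69 [293. 214.  40.  17.] [[463. -48.  15.]]
flap 0.45 [289. 205.  17.   9.] [[502. -87.  15.]]
tray 0.8 [282. 231.  98.  75.] [[436.  36.  15.]]
sink 0.53 [226. 261.  18.  20.] [[466. 224.  15.]]
top cam at [ 327.   23. 1018.]
battery 0.73 [138. 209.  36.  29.] [[430. 335.  15.]]
battery 0.72 [317. 185.  22.  18.] [[493. -68.  15.]]
flap 0.65 [296. 204.   5.  58.] [[448. -21.  15.]]
usb 0.57 [197. 225.   8.  23.] [[397. 201.  15.]]
sink 0.54 [193. 192.  23.  20.] [[471. 214.  15.]]
nozzle 0.45 [366. 193.  14.  15.] [[ 476. -179.   15.]]
{'clock': 0.7, 'joints': array([-1.23262871e+00,  2.99889646e-01,  1.52100583e+00,  2.69768849e-05,
        1.32066754e+00, -6.66005144e-02]), 'qd': array([-6.17586041e-04, -2.45389125e-04, -2.26920069e-04, -1.06391622e-03,
        7.81669337e-05, -3.01072959e-04]), 'effort': array([-2.66690113e-04, -5.31574023e+01, -3.52879250e+01,  7.08126300e-02,
        2.12879298e-02, -1.85786085e-06]), 'eef_pos': array([ 216.59505969, -505.55197641,  224.44879281]), 'eef_rot': array([ 3.14156134e+00, -2.41073200e-05,  4.04761451e-01]), 'wrist_force': array([ 0.94678773, -0.07514345, -0.00556561]), 'moment': array([-0.01560659, -0.0295453 , -0.01536346]), 'finger_force': 0.0, 'finger_gap': 93.99552826456359}
```

View pics/scene.png

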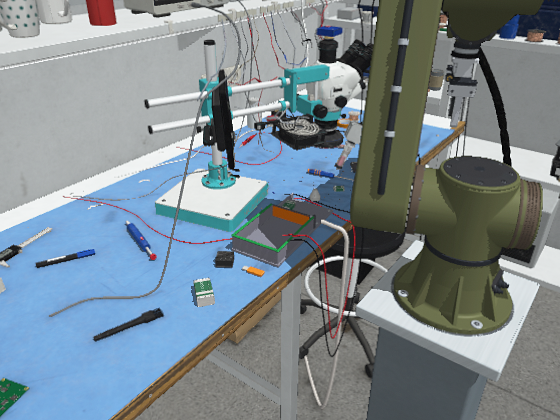

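View pics/top.png

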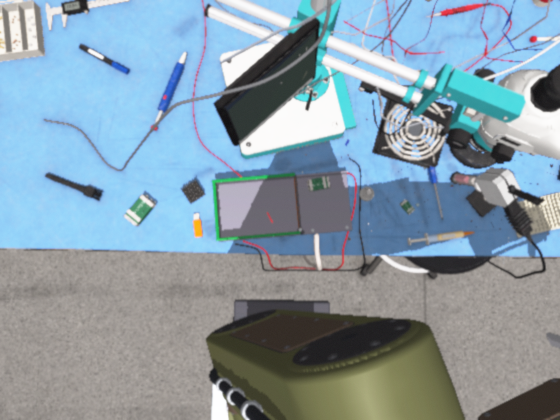

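Scene: the tray is at top px (215–355, 175–240), way in pointing image-left (world +y). Battery candidates in top: (138,209) big one lying alone on the bench, (317,185) on the apron beside the guide, (406,206) small one right of the tray. By description the right one is (317,185); I'll check it in a close crop.

```bash
python3 - <<'E'
from h import *
c=imaging.camera("top"); k=c["img"][160:255,205:365]
save("ct",cv2.resize(k,None,fx=5,fy=5,interpolation=cv2.INTER_CUBIC))
c=imaging.camera("scene"); k=c["img"][60:270,190:350]
k=c["img"][190:280,215:345]; a=cv2.resize(k,None,fx=6,fy=6,interpolation=cv2.INTER_CUBIC)
save("cs",a)
E
```

```text
(no output)
```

View pics/ct.png

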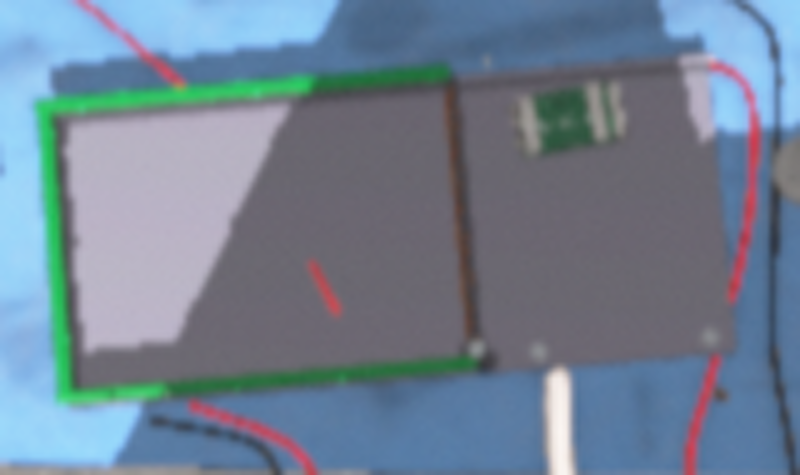

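View pics/cs.png

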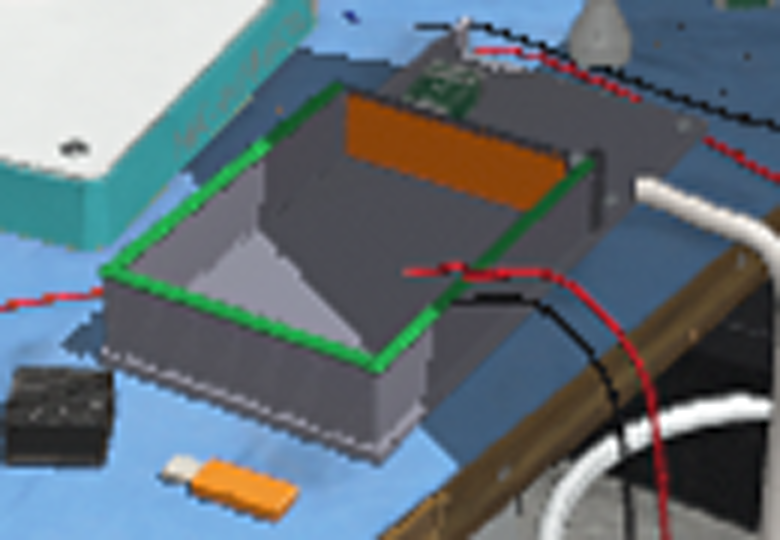

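```bash
cat > fit.py <<'E'
from h import *
from scipy.optimize import least_squares
T=[((40,103),(185,-55,48)),((65,402),(185,82,48)),((485,362),(0,82,48)),((452,70),(0,-55,48)),((735,352),(-120,82,8)),((712,60),(-120,-55,26))]
S=[((105,270),(185,-55,48)),((377,368),(185,82,48)),((595,160),(0,82,48)),((340,88),(0,-55,48)),((705,128),(-120,82,8))]
ct=imaging.camera("top");cs=imaging.camera("scene")
def W(p,P):
    P=np.array(P,float);c,s=np.cos(p[2]),np.sin(p[2])
    return np.c_[p[0]+c*P[:,0]-s*P[:,1],p[1]+s*P[:,0]+c*P[:,1],P[:,2]]
def f(p):
    return np.r_[(proj(ct,W(p,[b for a,b in T]))-(np.array([a for a,b in T])/5+[205,160])).ravel(),
                 (proj(cs,W(p,[b for a,b in S]))-(np.array([a for a,b in S])/6+[215,190])).ravel()]
r=least_squares(f,[450,-21,1.6])
p=r.x; print(p.round(3)); print(r.fun.reshape(-1,2).round(1).tolist())
np.save("tray.npy",p)
def inv(P): 
    c,s=np.cos(p[2]),np.sin(p[2]);d=P[:,:2]-p[:2];return np.c_[c*d[:,0]+s*d[:,1],-s*d[:,0]+c*d[:,1]]
q=np.array([(519,92),(620,83),(625,137),(531,155)])/5+[205,160]
print("batt top corners tray",inv(ray(ct,q,25)).round(1).tolist())
sc=np.array([(238,143),(217,100),(318,70)])
for z in(180,300): print(z,"screen world",ray(ct,sc,z).round().tolist(),"tray",inv(ray(ct,sc,z)).round().tolist())
print(ray(cs,[(207,145),(235,172)],180))
save("cscr",cv2.resize(np.hstack([ct["img"][10:150,205:345],cs["img"][60:200,180:320]]),None,fx=2.8,fy=2.8))
E
python3 fit.py
```

```text
[459.217 -22.962   1.67 ]
[[-1.3, -1.4], [-2.0, 0.9], [-1.1, 1.9], [0.0, -1.6], [0.9, 0.5], [0.8, -2.2], [-1.0, -0.4], [1.4, 0.1], [1.5, -0.3], [-0.5, -1.8], [2.0, -1.6]]
batt top corners tray [[-30.1, -43.1], [-75.8, -43.4], [-75.7, -18.7], [-32.9, -14.1]]
180 screen world [[544.0, 99.0, 180.0], [628.0, 141.0, 180.0], [691.0, -53.0, 180.0]] tray [[113.0, -96.0], [147.0, -184.0], [-53.0, -227.0]]
300 screen world [[513.0, 88.0, 300.0], [585.0, 124.0, 300.0], [639.0, -43.0, 300.0]] tray [[105.0, -64.0], [134.0, -140.0], [-37.0, -177.0]]
[[709.51677625  16.89530378 180.        ]
 [536.85371933  97.85328837 180.        ]]
```

View pics/cscr.png

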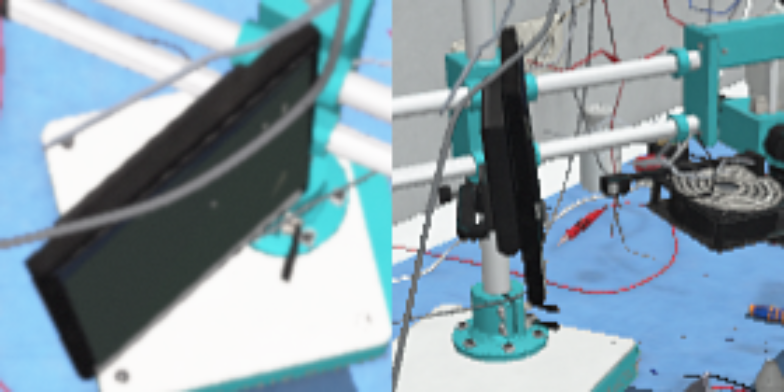

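```bash
cat > plan.py <<'E'
from h import *
from scipy.optimize import least_squares
import sys
T=[((40,103),(185,-55,48)),((65,402),(185,82,48)),((485,362),(0,82,48)),((452,70),(0,-55,48)),((735,352),(-120,82,8)),((712,60),(-120,-55,26)),((449,85),(0,-47,46)),((472,340),(0,71,46))]
S=[((105,270),(185,-55,48)),((377,368),(185,82,48)),((595,160),(0,82,48)),((340,88),(0,-55,48)),((705,128),(-120,82,8))]
def W(p,P):
    P=np.array(P,float).reshape(-1,3);c,s=np.cos(p[2]),np.sin(p[2])
    return np.c_[p[0]+c*P[:,0]-s*P[:,1],p[1]+s*P[:,0]+c*P[:,1],P[:,2]]
def model(L,t):
    o=[]
    for a,(x,y,z) in L:
        if z in(48,26):
            y={-55:-48-t,82:76+t}[y]; x={185:178+t}.get(x,x)
        o.append((x,y,z))
    return o
def fit(ct,cs):
    def f(p):
        return np.r_[(proj(ct,W(p,model(T,p[3])))-(np.array([a for a,b in T])/5+[204.6,159.6])).ravel(),
                 (proj(cs,W(p,model(S,p[3])))-(np.array([a for a,b in S])/6+[214.6,189.6])).ravel()]
    return least_squares(f,[450,-21,1.6,5],loss="soft_l1")
def inv(p,P):
    c,s=np.cos(p[2]),np.sin(p[2]);d=P[:,:2]-p[:2];return np.c_[c*d[:,0]+s*d[:,1],-s*d[:,0]+c*d[:,1]]
def rect(C,phi):
    u=np.array([np.cos(phi),np.sin(phi)]);v=np.array([-u[1],u[0]])
    return np.array([C+a*6.25*u+b*8*v for a in(-1,1) for b in(-1,1)])
def theta(R):  # flap angle needed so that corners are on outer side (2 mm half thickness)
    d=R-[0,72];r=np.hypot(*d.T);return max(np.arctan2(d[:,0],-d[:,1])+np.arcsin(np.clip(2/r,0,1)))
E
cat > go.py <<'E'
from plan import *
ct=imaging.camera("top");cs=imaging.camera("scene")
r=fit(ct,cs);p=r.x;print(p.round(3),r.fun.reshape(-1,2).round(1).tolist());np.save("tray.npy",p)
q=np.array([(519,92),(620,83),(625,137),(531,155)])/5+[204.6,159.6]
print("batt",inv(p,ray(ct,q,25)).round(1).tolist())
s=monitor.read_state();e=s["eef_pos"];y0=s["eef_rot"][2]
def way(B):
    Bx,By,sp,ph=B;ph=np.radians(ph);u=np.array([np.cos(ph),np.sin(ph)])
    A=np.array([Bx,By])+sp*u;C=np.array([Bx,By])+sp/2*u
    Cw=W(p,[[*C,0]])[0];psi=p[2]+ph-np.pi/2
    return A,C,Cw,psi,theta(rect(A,ph)),rect(np.array([Bx,By]),ph)[:,0].max(),sp-12.5
for B in [(-98,-30,106.5,43),(-60,-30,106.5,44),(-30,-30,100,47),(0,-30,92,52),(45,-30,78,66),(84,-30,72,80)]:
    A,C,Cw,psi,th,bf,g=way(B)
    d=Cw[:2]-e[:2];dx=d@[np.cos(y0),np.sin(y0)];dy=d@[np.sin(y0),-np.cos(y0)]
    print("A",A.round(),"C",C.round(),"W",Cw.round(1),"yaw",np.degrees(psi).round(1),"th",th.round(2),"Bfront",bf.round(1),"open",round(g/94,2),"| d",dx.round(),dy.round(),"turn",np.degrees(y0-psi).round(1))
E
python3 go.py
```

```text
[460.727 -20.377   1.672   2.987] [[-0.1, 0.2], [-0.9, -0.8], [-1.9, 0.2], [-0.6, -0.1], [0.2, 0.1], [0.1, -0.8], [0.1, -1.2], [0.3, 1.0], [0.6, 0.1], [0.6, -0.5], [-0.1, -0.0], [0.2, -0.8], [1.4, -1.1]]
batt [[-31.8, -42.3], [-77.5, -42.5], [-77.3, -17.8], [-34.6, -13.3]]
A [-20.  43.] C [-59.   6.] W [460.4 -79.8   0. ] yaw 48.8 th -0.25 Bfront -88.0 open 1.0 | d 392.0 -295.0 turn -25.6
A [17. 44.] C [-22.   7.] W [456.  -42.7   0. ] yaw 49.8 th 0.8 Bfront -49.9 open 1.0 | d 402.0 -331.0 turn -26.6
A [38. 43.] C [4. 7.] W [453.8 -17.    0. ] yaw 52.8 th 1.14 Bfront -19.9 open 0.93 | d 410.0 -356.0 turn -29.6
A [57. 42.] C [28.  6.] W [451.7   7.2   0. ] yaw 57.8 th 1.26 Bfront 10.2 open 0.85 | d 418.0 -379.0 turn -34.6
A [77. 41.] C [61.  6.] W [449.   39.6   0. ] yaw 71.8 th 1.3 Bfront 54.9 open 0.7 | d 428.0 -410.0 turn -48.6
A [97. 41.] C [90.  5.] W [446.2  68.9   0. ] yaw 85.8 th 1.34 Bfront 93.0 open 0.63 | d 437.0 -438.0 turn -62.6
```

Call:
{"api": "arm_command", "payload": {
  "steps": [
    [1, 40, -30, 0, -3],
    [1, 80, -60, 0, -6],
    [1, 120, -90, 0, -9],
    [1, 160, -120, 0, -12],
    [1, 200, -150, 0, -15],
    [1, 240, -180, 0, -18],
    [1, 280, -210, 0, -21],
    [1, 320, -240, 0, -23],
    [1, 350, -264, 0, -25],
    [1, 375, -282, 0, -25.6],
    [1, 392, -295, 0, -25.6],
    [1, 392, -295, 0, -25.6],
    [1, 392, -295, 40, -25.6],
    [1, 392, -295, 80, -25.6],
    [1, 392, -295, 110, -25.6],
    [1, 392, -295, 110, -25.6],
    [1, 392, -295, 110, -25.6]
  ]
}}

```text
clock: 3.12
eef_pos: [461.2, -80.6, 115.7]
eef_rot: [3.14, -0.001, 0.851]
wrist_force: [-0.6, -0.1, 0.3]
finger_gap: 94.4
finger_force: 0.0
```

```bash
python3 - <<'E'
from h import *
s=monitor.read_state();print(s["clock"],s["eef_pos"].round(1),s["eef_rot"].round(3),s["wrist_force"].round(1),s["finger_gap"])
a=imaging.camera("top");b=imaging.camera("scene")
save("m1",cv2.resize(np.hstack([a["img"][130:260,200:370],b["img"][150:280,200:370]]),None,fx=2.35,fy=3))
E
```

```text
3.125 [461.2 -80.6 115.7] [ 3.14e+00 -1.00e-03  8.51e-01] [-0.6 -0.1  0.3] 94.36681836327425
```

View pics/m1.png

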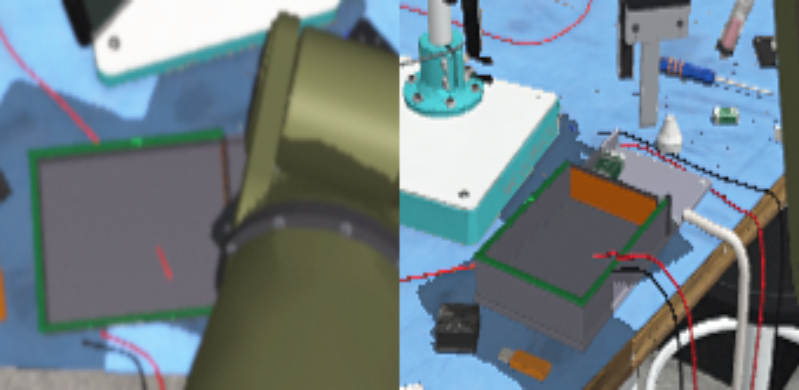

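The arm hides the apron in the top view; in the scene view (right half) the fingers hang at about (650,80), clear of everything. Descending.

Call:
{"api": "arm_command", "payload": {
  "steps": [
    [1, 0, 0, 25, 0],
    [1, 0, 0, 45, 0],
    [1, 0, 0, 60, 0],
    [1, 0, 0, 72, 0],
    [1, 0, 0, 80, 0],
    [1, 0, 0, 84, 0],
    [1, 0, 0, 84, 0],
    [1, 0, 0, 84, 0]
  ]
}}

```text
clock: 4.22
eef_pos: [461.0, -80.0, 30.8]
eef_rot: [3.141, -0.0, 0.852]
wrist_force: [0.0, 0.2, -0.5]
finger_gap: 94.0
finger_force: 0.0
```

```bash
python3 - <<'E'
from h import *
s=monitor.read_state();print(s["clock"],s["eef_pos"].round(1),s["eef_rot"].round(3),s["wrist_force"].round(1),s["finger_gap"])
b=imaging.camera("scene")
save("m2",cv2.resize(b["img"][185:265,240:350],None,fx=7,fy=7,interpolation=cv2.INTER_CUBIC))
E
```

```text
4.225 [461.  -80.   30.8] [ 3.141 -0.     0.852] [ 0.   0.2 -0.5] 94.03628001303797
```

View pics/m2.png

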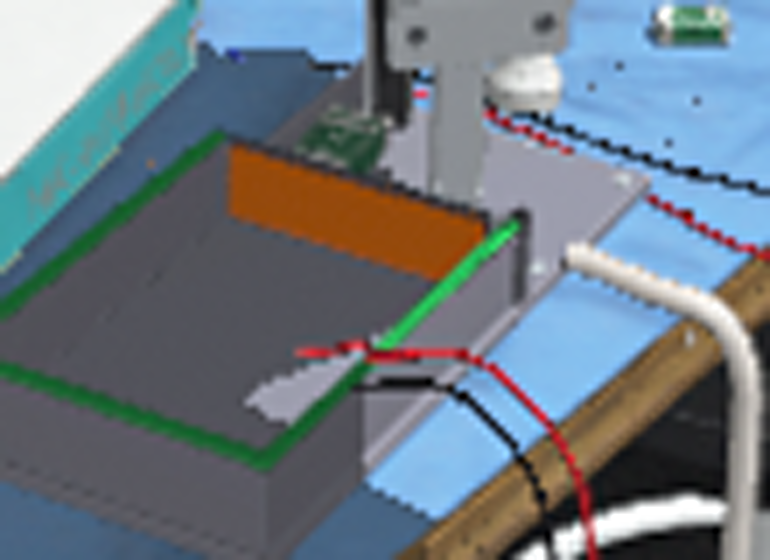

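The picture shows the rear finger just behind the battery at (390,110) and the front finger at (455,190) before the flap, with nothing touched. Working out the push rows.

```bash
cat > rows.py <<'E'
from plan import *
p=np.load("tray.npy")
K=np.array([(-98,-30,106.5,43),(-60,-30,106.5,44),(-30,-30,100,47),(0,-30,92,52),(45,-30,78,66),(84,-30,72,80)],float)
def way(b):
    B=np.array([np.interp(b,K[:,0],K[:,i]) for i in range(4)]);ph=np.radians(B[3]);u=np.array([np.cos(ph),np.sin(ph)])
    return W(p,[[*(B[:2]+B[2]/2*u),0]])[0][:2],p[2]+ph-np.pi/2,(B[2]-12.5)/94,theta(rect(B[:2]+B[2]*u,ph))
def rows(bs,C0=None,y0=None):
    if C0 is None: C0,y0,_,_=way(bs[0])
    out=[]
    for b in bs[1:]:
        C,y,o,t=way(b);d=C-C0
        out.append([round(min(o,1),2),round(d@[np.cos(y0),np.sin(y0)],1),round(d@[np.sin(y0),-np.cos(y0)],1),0,round(np.degrees(y0-y),1)])
    print(out,"th",round(t,2))
E
python3 - <<'E'
from rows import *
s=monitor.read_state()
rows(np.linspace(-98,-50,17),s["eef_pos"][:2],s["eef_rot"][2])
for a,b in((-50,-2),(-2,42),(42,84)): rows(np.linspace(a,b,17))
E
```

```text
[[np.float64(1.0), np.float64(1.8), np.float64(-2.8), 0, np.float64(-0.1)], [np.float64(1.0), np.float64(3.8), np.float64(-5.0), 0, np.float64(-0.1)], [np.float64(1.0), np.float64(5.7), np.float64(-7.2), 0, np.float64(-0.2)], [np.float64(1.0), np.float64(7.7), np.float64(-9.4), 0, np.float64(-0.3)], [np.float64(1.0), np.float64(9.7), np.float64(-11.6), 0, np.float64(-0.4)], [np.float64(1.0), np.float64(11.7), np.float64(-13.8), 0, np.float64(-0.5)], [np.float64(1.0), np.float64(13.6), np.float64(-16.0), 0, np.float64(-0.5)], [np.float64(1.0), np.float64(15.6), np.float64(-18.2), 0, np.float64(-0.6)], [np.float64(1.0), np.float64(17.6), np.float64(-20.3), 0, np.float64(-0.7)], [np.float64(1.0), np.float64(19.6), np.float64(-22.5), 0, np.float64(-0.8)], [np.float64(1.0), np.float64(21.5), np.float64(-24.7), 0, np.float64(-0.8)], [np.float64(1.0), np.float64(23.5), np.float64(-26.9), 0, np.float64(-0.9)], [np.float64(1.0), np.float64(25.4), np.float64(-29.0), 0, np.float64(-1.1)], [np.float64(0.99), np.float64(27.2), np.float64(-30.9), 0, np.float64(-1.4)], [np.float64(0.98), np.float64
[... 3172 characters left out ...]
4(0.67), np.float64(14.2), np.float64(-6.7), 0, np.float64(-7.4)], [np.float64(0.66), np.float64(16.0), np.float64(-7.5), 0, np.float64(-8.3)], [np.float64(0.66), np.float64(17.8), np.float64(-8.3), 0, np.float64(-9.3)], [np.float64(0.65), np.float64(19.6), np.float64(-9.1), 0, np.float64(-10.2)], [np.float64(0.65), np.float64(21.4), np.float64(-9.9), 0, np.float64(-11.2)], [np.float64(0.65), np.float64(23.3), np.float64(-10.7), 0, np.float64(-12.1)], [np.float64(0.64), np.float64(25.1), np.float64(-11.5), 0, np.float64(-13.0)], [np.float64(0.64), np.float64(27.0), np.float64(-12.3), 0, np.float64(-14.0)], [np.float64(0.63), np.float64(28.8), np.float64(-13.0), 0, np.float64(-14.9)]] th 1.34
```

Call:
{"api": "arm_command", "payload": {
  "steps": [
    [1, 2, -3, 0, 0],
    [1, 4, -5, 0, 0],
    [1, 6, -7, 0, 0],
    [1, 8, -9.5, 0, 0],
    [1, 10, -11.5, 0, -0.5],
    [1, 12, -14, 0, -0.5],
    [1, 13.5, -16, 0, -0.5],
    [1, 15.5, -18, 0, -0.5],
    [1, 17.5, -20.5, 0, -0.5],
    [1, 19.5, -22.5, 0, -1],
    [1, 21.5, -24.5, 0, -1],
    [1, 23.5, -27, 0, -1],
    [1, 25.5, -29, 0, -1],
    [0.99, 27, -31, 0, -1.5],
    [0.98, 29, -32.5, 0, -1.5],
    [0.98, 31, -34.5, 0, -2]
  ]
}}

```text
clock: 6.28
eef_pos: [455.5, -33.9, 30.6]
eef_rot: [3.141, -0.0, 0.887]
wrist_force: [2.8, -6.0, 0.3]
finger_gap: 92.0
finger_force: 2.4
```

```bash
python3 - <<'E'
from h import *
s=monitor.read_state();print(s["clock"],s["eef_pos"].round(1),s["eef_rot"].round(3),s["wrist_force"].round(1),s["finger_gap"])
b=imaging.camera("scene")
save("m3",cv2.resize(b["img"][185:265,240:350],None,fx=7,fy=7,interpolation=cv2.INTER_CUBIC))
E
```

```text
6.275 [455.5 -33.9  30.6] [ 3.141 -0.     0.887] [ 2.8 -6.   0.3] 92.00622701613649
```

View pics/m3.png

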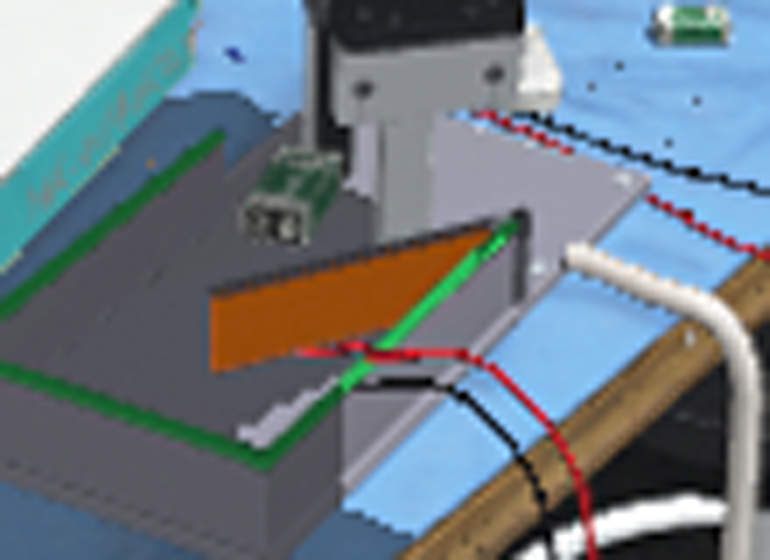

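The flap stands well open (free edge at (212,330)), and the battery at (290,195) follows straight. Continuing.

Call:
{"api": "arm_command", "payload": {
  "steps": [
    [0.97, 2, -2, 0, -0.5],
    [0.96, 3.5, -3.5, 0, -0.5],
    [0.96, 5.5, -5.5, 0, -1],
    [0.95, 7.5, -7, 0, -1],
    [0.94, 9.5, -9, 0, -1.5],
    [0.94, 11, -11, 0, -2],
    [0.93, 13, -12.5, 0, -2],
    [0.92, 14.5, -14, 0, -2.5],
    [0.91, 16.5, -16, 0, -3],
    [0.9, 18, -17.5, 0, -3.5],
    [0.89, 20, -19.5, 0, -4],
    [0.89, 21.5, -21, 0, -4.5],
    [0.88, 23.5, -22.5, 0, -5],
    [0.87, 25, -24.5, 0, -5.5],
    [0.86, 27, -26, 0, -6],
    [0.85, 28.5, -27.5, 0, -6.5]
  ]
}}

```text
clock: 8.32
eef_pos: [451.9, 5.7, 30.4]
eef_rot: [-3.142, -0.0, 1.001]
wrist_force: [1.8, -3.7, 0.4]
finger_gap: 79.8
finger_force: 1.6
```

Call:
{"api": "arm_command", "payload": {
  "steps": [
    [0.84, 1.5, -1.5, 0, -0.5],
    [0.83, 3, -2.5, 0, -1.5],
    [0.83, 4.5, -4, 0, -2.5],
    [0.82, 6, -5, 0, -3],
    [0.81, 7.5, -6.5, 0, -4],
    [0.8, 9, -7.5, 0, -5],
    [0.79, 11, -9, 0, -5.5],
    [0.78, 12.5, -10, 0, -6.5],
    [0.77, 14, -11, 0, -7.5],
    [0.76, 15.5, -12.5, 0, -8.5],
    [0.75, 17, -13.5, 0, -9],
    [0.74, 19, -15, 0, -10],
    [0.73, 20.5, -16, 0, -11],
    [0.72, 22, -17, 0, -11.5],
    [0.72, 23.5, -18.5, 0, -12.5],
    [0.71, 25.5, -19.5, 0, -13.5]
  ]
}}

```text
clock: 10.32
eef_pos: [449.2, 37.7, 30.4]
eef_rot: [-3.141, -0.0, 1.236]
wrist_force: [3.4, -2.7, 0.5]
finger_gap: 66.7
finger_force: 1.3
```

```bash
python3 - <<'E'
from rows import *
s=monitor.read_state();print(s["clock"],s["eef_pos"].round(1),s["eef_rot"].round(3),s["wrist_force"].round(1),s["finger_gap"],way(42))
b=imaging.camera("scene")
save("m4",cv2.resize(b["img"][185:265,220:330],None,fx=7,fy=7,interpolation=cv2.INTER_CUBIC))
E
```

```text
10.325 [449.2  37.7  30.4] [-3.141 -0.     1.236] [ 3.4 -2.7  0.5] 66.6925164991511 (array([449.07237947,  37.38196032]), np.float64(1.2363335638522055), np.float64(0.7067375886524823), np.float64(1.3040143655851415))
```

View pics/m4.png

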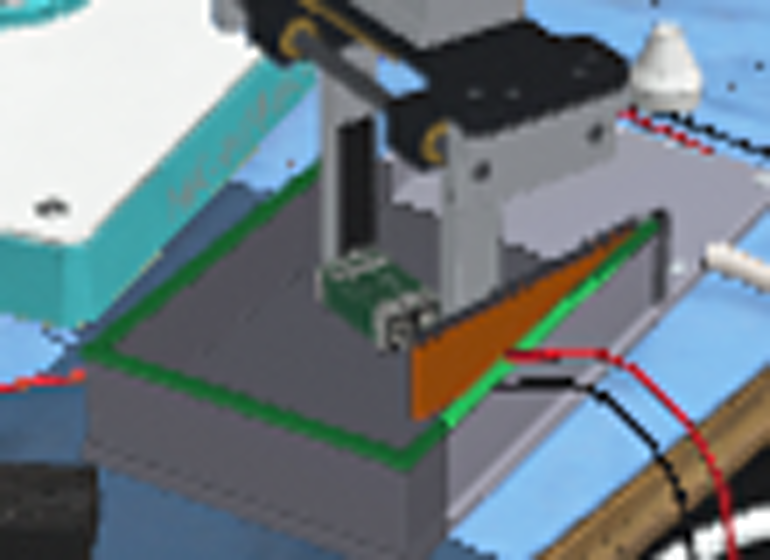

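```bash
python3 - <<'E'
from rows import *
b=imaging.camera("scene")
q=np.array([(322,272),(374,250),(436,298),(384,335)])/7+[219.6,184.6]
print("top corners tray",inv(p,ray(b,q,25)).round(1).tolist())
s=monitor.read_state();e=s["eef_pos"][:2];y=s["eef_rot"][2]
ty=np.array([np.sin(y),-np.cos(y)]);g=(s["finger_gap"]+12.5)/2
for n,C in(("A",e-ty*g),("B",e+ty*g)):
    c=inv(p,C[None])[0];R=rect(c,y+np.pi/2-p[2]);print(n,c.round(1),R.round().tolist(),theta(R).round(2))
print("flap edge",inv(p,ray(b,np.array([[412,345]])/7+[219.6,184.6],46)).round(1))
V=np.array(b["view"])
E
```

```text
top corners tray [[64.3, -29.5], [40.7, -20.9], [57.8, 16.7], [89.4, 13.2]]
A [75.8 41.6] [[80.0, 33.0], [66.0, 39.0], [86.0, 44.0], [71.0, 51.0]] 1.31
B [ 42.4 -30.2] [[47.0, -39.0], [33.0, -32.0], [52.0, -28.0], [38.0, -21.0]] 0.5
flap edge [[117.2  41.9]]
```

The battery (crop (380,295)) has yawed about 60° with its terminals towards the flap, not touching it; it needs a push square on its flank. I'll fit its pose from the silhouette and re-plan.

```bash
cat > bat.py <<'E'
from rows import *
from scipy.optimize import differential_evolution
def batt(b,lo=(30,-40,0),hi=(150,50,2.2)):
    ds=[d for d in trace(b,"battery") if abs(d["rect"][0]-270)<45 and abs(d["rect"][1]-225)<45]
    if not ds: print("none");return
    M=ds[0]["region"].astype(np.uint8);print("p",round(ds[0]["p"],2),np.round(ds[0]["rect"]),M.sum())
    M4=cv2.resize(M,None,fx=4,fy=4,interpolation=cv2.INTER_NEAREST)
    def cost(v):
        x,y,a=v;c,s=np.cos(a),np.sin(a)
        P=[(x+c*l-s*w,y+s*l+c*w,z) for l,hw,zz in((-22.5,13,(8,25)),(22.5,13,(8,25)),(27.5,10,(9.5,23))) for w in(-hw,hw) for z in zz]
        q=(proj(b,W(p,P))+.5)*4; m=np.zeros_like(M4);cv2.fillConvexPoly(m,cv2.convexHull(q.astype(np.float32)).astype(np.int32),1)
        return 1-(m&M4).sum()/((m|M4).sum()+1e-9)
    r=differential_evolution(cost,list(zip(lo,hi)),seed=0,maxiter=60,popsize=12,tol=1e-4)
    print("battery x,y,yaw",r.x.round(2),"IoU",round(1-r.fun,2));return r.x
def ab(seq):   # list of (Bx,By,Ax,Ay,n rows)
    s=monitor.read_state();e=s["eef_pos"][:2];y0=s["eef_rot"][2]
    ty=np.array([np.sin(y0),-np.cos(y0)]);g=(s["finger_gap"]+12.5)/2
    cur=np.r_[inv(p,(e+ty*g)[None])[0],inv(p,(e-ty*g)[None])[0]];print("now B,A",cur.round(1),"F",s["wrist_force"].round(1),s["clock"])
    for *t,n in seq:
        t=np.array(t,float)
        for k in range(1,n+1):
            v=cur+(t-cur)*k/n;d=v[2:]-v[:2];ph=np.arctan2(d[1],d[0]);sp=np.hypot(*d)
            D=W(p,[[*(v[:2]+v[2:])/2,0]])[0][:2]-e
            print([float(round((sp-12.5)/94,2)),float(round(D@[np.cos(y0),np.sin(y0)],1)),float(round(D@ty,1)),0,float(round(np.degrees(y0-(p[2]+ph-np.pi/2)),1))],end=", ")
        print(" th",theta(rect(t[2:],ph)).round(2),"phi",np.degrees(ph).round(),"Bx max",rect(t[:2],ph).round().tolist());cur=t
E
python3 - <<'E'
from bat import *
batt(imaging.camera("scene"))
ab([(22,-30,76,42,6),(24,6,70,43,10)])
E
```

```text
p 0.56 [274. 228.  19.  14.] 177
battery x,y,yaw [ 56.31 -11.6    1.07] IoU 0.89
now B,A [ 42.2 -30.3  75.8  41.7] F [1.8 0.1 1.4] 10.525
[0.73, -1.5, 0.7, 0, 2.2], [0.75, -3.1, 1.3, 0, 4.3], [0.76, -4.6, 2.0, 0, 6.3], [0.78, -6.1, 2.6, 0, 8.3], [0.8, -7.7, 3.3, 0, 10.1], [0.82, -9.2, 3.9, 0, 11.9],  th 1.33 phi 53.0 Bx max [[25.0, -40.0], [12.0, -30.0], [32.0, -30.0], [19.0, -20.0]]
[0.79, -10.1, 2.4, 0, 12.9], [0.76, -11.1, 0.8, 0, 13.9], [0.72, -12.1, -0.8, 0, 15.0], [0.69, -13.0, -2.4, 0, 16.2], [0.65, -14.0, -4.0, 0, 17.6], [0.62, -15.0, -5.6, 0, 19.0], [0.59, -15.9, -7.2, 0, 20.6], [0.56, -16.9, -8.8, 0, 22.3], [0.53, -17.8, -10.4, 0, 24.1], [0.5, -18.8, -12.0, 0, 26.2],  th 1.33 phi 39.0 Bx max [[24.0, -4.0], [14.0, 8.0], [34.0, 4.0], [24.0, 16.0]]
```

```bash
python3 - <<'E'
from bat import *
ab([(17,-30,76,42,7),(20,-10,73,42,5),(26,8,68,43,6)])
E
```

```text
now B,A [ 42.2 -30.3  75.8  41.7] F [1.8 0.1 1.4] 10.525
[0.73, -1.6, 0.7, 0, 2.3], [0.75, -3.3, 1.4, 0, 4.6], [0.77, -4.9, 2.1, 0, 6.7], [0.79, -6.5, 2.9, 0, 8.8], [0.81, -8.2, 3.6, 0, 10.7], [0.83, -9.8, 4.3, 0, 12.6], [0.86, -11.4, 5.0, 0, 14.4],  th 1.33 phi 51.0 Bx max [[19.0, -40.0], [7.0, -30.0], [27.0, -30.0], [15.0, -20.0]]
[0.82, -12.3, 3.2, 0, 15.4], [0.78, -13.1, 1.4, 0, 16.5], [0.74, -14.0, -0.4, 0, 17.7], [0.7, -14.8, -2.2, 0, 19.1], [0.66, -15.7, -4.1, 0, 20.6],  th 1.33 phi 44.0 Bx max [[21.0, -20.0], [10.0, -9.0], [30.0, -11.0], [19.0, 0.0]]
[0.62, -16.3, -5.5, 0, 21.2], [0.59, -16.9, -7.0, 0, 21.8], [0.55, -17.4, -8.5, 0, 22.5], [0.52, -18.0, -9.9, 0, 23.3], [0.48, -18.6, -11.4, 0, 24.2], [0.45, -19.2, -12.9, 0, 25.2],  th 1.33 phi 40.0 Bx max [[26.0, -2.0], [16.0, 10.0], [36.0, 6.0], [26.0, 18.0]]
```

Call:
{"api": "arm_command", "payload": {
  "steps": [
    [0.73, -1.5, 0.5, 0, 2.5],
    [0.75, -3.5, 1.5, 0, 4.5],
    [0.77, -5, 2, 0, 6.5],
    [0.79, -6.5, 3, 0, 9],
    [0.81, -8, 3.5, 0, 10.5],
    [0.83, -10, 4.5, 0, 12.5],
    [0.86, -11.5, 5, 0, 14.5],
    [0.82, -12.5, 3, 0, 15.5],
    [0.78, -13, 1.5, 0, 16.5],
    [0.74, -14, -0.5, 0, 17.5],
    [0.7, -15, -2, 0, 19],
    [0.66, -15.5, -4, 0, 20.5],
    [0.62, -16.5, -5.5, 0, 21],
    [0.59, -17, -7, 0, 22],
    [0.55, -17.5, -8.5, 0, 22.5],
    [0.52, -18, -10, 0, 23.5],
    [0.48, -18.5, -11.5, 0, 24],
    [0.45, -19, -13, 0, 25],
    [0.45, -19, -13, 0, 25]
  ]
}}

```text
clock: 12.9
eef_pos: [430.5, 25.1, 30.4]
eef_rot: [-3.14, -0.002, 0.798]
wrist_force: [2.6, 17.1, 0.4]
finger_gap: 42.5
finger_force: 8.1
```

```bash
python3 - <<'E'
from bat import *
b=imaging.camera("scene");batt(b)
save("m5",cv2.resize(b["img"][185:265,220:330],None,fx=7,fy=7,interpolation=cv2.INTER_CUBIC))
ab([(36,4,68,43,4),(62,-10,82,43,9),(88,-22,94,43,9)])
E
```

```text
p 0.64 [272. 227.  22.  15.] 153
battery x,y,yaw [ 58.27 -10.22   1.08] IoU 0.8
now B,A [27.2  7.7 69.5 43.2] F [ 1.7 15.9  0.8] 13.0
[0.44, 1.0, -0.4, 0, -2.5], [0.43, 1.9, -0.8, 0, -5.1], [0.41, 2.9, -1.2, 0, -7.8], [0.4, 3.8, -1.6, 0, -10.7],  th 1.32 phi 51.0 Bx max [[38.0, -6.0], [26.0, 4.0], [46.0, 4.0], [34.0, 14.0]]
[0.41, 5.9, -2.8, 0, -13.0], [0.41, 7.9, -4.0, 0, -15.2], [0.42, 9.9, -5.2, 0, -17.4], [0.43, 11.9, -6.4, 0, -19.5], [0.43, 14.0, -7.6, 0, -21.6], [0.44, 16.0, -8.8, 0, -23.6], [0.45, 18.0, -10.0, 0, -25.6], [0.46, 20.0, -11.2, 0, -27.5], [0.47, 22.1, -12.4, 0, -29.4],  th 1.34 phi 69.0 Bx max [[67.0, -19.0], [52.0, -13.0], [72.0, -7.0], [57.0, -1.0]]
[0.48, 23.9, -13.6, 0, -31.3], [0.49, 25.8, -14.8, 0, -33.2], [0.49, 27.7, -16.0, 0, -35.0], [0.5, 29.5, -17.2, 0, -36.8], [0.51, 31.4, -18.4, 0, -38.5], [0.53, 33.3, -19.5, 0, -40.1], [0.54, 35.1, -20.7, 0, -41.7], [0.55, 37.0, -21.9, 0, -43.3], [0.56, 38.9, -23.1, 0, -44.8],  th 1.36 phi 85.0 Bx max [[95.0, -29.0], [79.0, -27.0], [97.0, -17.0], [81.0, -15.0]]
```

View pics/m5.png

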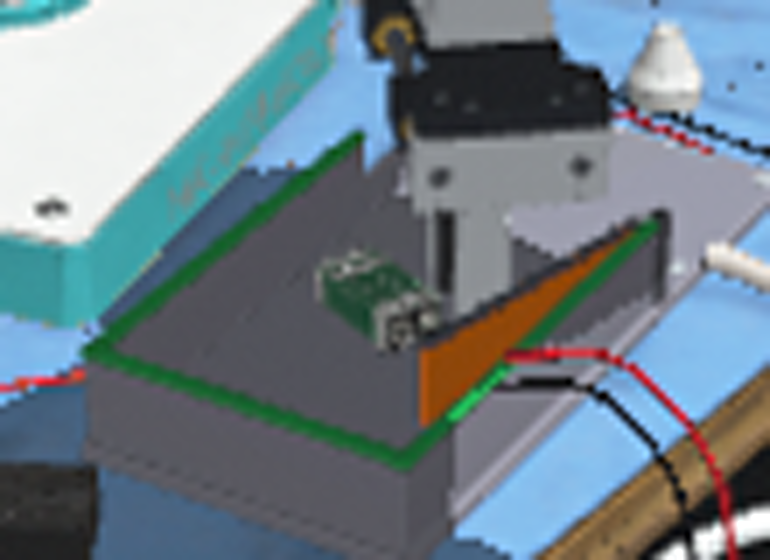

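```bash
python3 - <<'E'
from bat import *
s=monitor.read_state();print({k:np.round(s[k],2) for k in("wrist_force","moment","eef_pos","eef_rot","finger_force","finger_gap","joints","effort")})
b=imaging.camera("top");save("m6",cv2.resize(b["img"][150:260,200:340],None,fx=5,fy=5,interpolation=cv2.INTER_CUBIC))
E
```

```text
{'wrist_force': array([ 1.67, 15.93,  0.81]), 'moment': array([ 3.27, -0.32, -0.34]), 'eef_pos': array([430.56,  25.15,  30.46]), 'eef_rot': array([-3.14, -0.  ,  0.8 ]), 'finger_force': np.float64(8.09), 'finger_gap': np.float64(42.68), 'joints': array([-0.03,  0.33,  2.01,  0.  ,  0.8 ,  0.74]), 'effort': array([ -6.85, -43.36, -23.43,  -3.48,   0.23,  -0.38])}
```

View pics/m6.png

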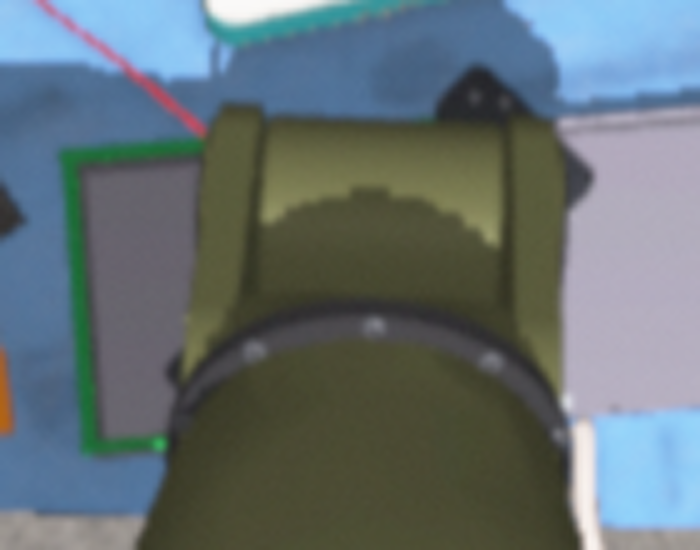

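Wrist load of 16 N along +x(tray) acts at fingertip level on the front finger's inner side (probably caught on the red wire when going back); going forward relieves it. The battery lies at tray (58,-10), yaw 62°, untouched. Now push on its flank.

Call:
{"api": "arm_command", "payload": {
  "steps": [
    [0.44, 1, -0.5, 0, -2.5],
    [0.43, 2, -1, 0, -5],
    [0.41, 3, -1, 0, -8],
    [0.4, 4, -1.5, 0, -10.5],
    [0.41, 6, -3, 0, -13],
    [0.41, 8, -4, 0, -15],
    [0.42, 10, -5, 0, -17.5],
    [0.43, 12, -6.5, 0, -19.5],
    [0.43, 14, -7.5, 0, -21.5]
  ]
}}

```text
clock: 14.18
eef_pos: [435.3, 39.1, 30.5]
eef_rot: [3.141, 0.0, 1.176]
wrist_force: [1.9, -2.2, -0.2]
finger_gap: 40.7
finger_force: 1.2
```

```bash
python3 - <<'E'
from bat import *
batt(imaging.camera("scene"))
ab([(62,-10,82,43,4),(86,-20,92,43,9)])
E
```

```text
p 0.65 [269. 229.  23.  16.] 198
battery x,y,yaw [ 68.22 -16.89   1.04] IoU 0.94
now B,A [49.2 -4.  74.4 42.6] F [ 1.8 -1.1  0.4] 14.275
[0.44, 2.6, -0.6, 0, -2.0], [0.45, 5.2, -1.2, 0, -4.0], [0.46, 7.7, -1.8, 0, -5.9], [0.47, 10.3, -2.4, 0, -7.7],  th 1.34 phi 69.0 Bx max [[67.0, -19.0], [52.0, -13.0], [72.0, -7.0], [57.0, -1.0]]
[0.48, 12.2, -2.8, 0, -9.6], [0.48, 14.2, -3.2, 0, -11.4], [0.49, 16.1, -3.6, 0, -13.2], [0.5, 18.0, -4.1, 0, -14.9], [0.5, 19.9, -4.5, 0, -16.6], [0.51, 21.9, -4.9, 0, -18.3], [0.52, 23.8, -5.3, 0, -19.9], [0.53, 25.7, -5.7, 0, -21.5], [0.54, 27.7, -6.1, 0, -23.0],  th 1.36 phi 85.0 Bx max [[93.0, -27.0], [77.0, -25.0], [95.0, -15.0], [79.0, -13.0]]
```

Call:
{"api": "arm_command", "payload": {
  "steps": [
    [0.44, 2.5, -0.5, 0, -2],
    [0.45, 5, -1, 0, -4],
    [0.46, 7.5, -2, 0, -6],
    [0.47, 10.5, -2.5, 0, -7.5],
    [0.48, 12, -3, 0, -9.5],
    [0.48, 14, -3, 0, -11.5],
    [0.49, 16, -3.5, 0, -13],
    [0.5, 18, -4, 0, -15]
  ]
}}

```text
clock: 15.28
eef_pos: [438.4, 57.4, 30.4]
eef_rot: [-3.142, -0.0, 1.438]
wrist_force: [1.5, -2.3, 0.6]
finger_gap: 46.6
finger_force: 1.0
```

```bash
python3 - <<'E'
from bat import *
batt(imaging.camera("scene"))
ab([(88,-20,92,43,6),(104,-20,100,42,6)])
E
```

```text
p 0.47 [263. 232.  25.  18.] 198
battery x,y,yaw [ 94.87 -22.13   1.25] IoU 0.93
now B,A [ 72.8 -14.5  86.5  43.2] F [ 2.8 -1.6 -0.1] 15.375
[0.5, 1.8, 0.1, 0, -1.7], [0.51, 3.6, 0.1, 0, -3.4], [0.52, 5.4, 0.2, 0, -5.0], [0.52, 7.1, 0.3, 0, -6.6], [0.53, 8.9, 0.3, 0, -8.2], [0.54, 10.7, 0.4, 0, -9.8],  th 1.36 phi 86.0 Bx max [[96.0, -27.0], [80.0, -26.0], [96.0, -14.0], [80.0, -13.0]]
[0.54, 12.7, 0.0, 0, -11.0], [0.53, 14.6, -0.4, 0, -12.2], [0.53, 16.6, -0.8, 0, -13.4], [0.53, 18.6, -1.1, 0, -14.6], [0.53, 20.5, -1.5, 0, -15.8], [0.53, 22.5, -1.9, 0, -17.1],  th 1.38 phi 94.0 Bx max [[112.0, -26.0], [96.0, -27.0], [112.0, -13.0], [96.0, -14.0]]
```

Call:
{"api": "arm_command", "payload": {
  "steps": [
    [0.5, 2, 0, 0, -1.5],
    [0.51, 3.5, 0, 0, -3.5],
    [0.52, 5.5, 0, 0, -5],
    [0.52, 7, 0.5, 0, -6.5],
    [0.53, 9, 0.5, 0, -8],
    [0.54, 10.5, 0.5, 0, -10],
    [0.54, 12.5, 0, 0, -11],
    [0.53, 14.5, -0.5, 0, -12],
    [0.53, 16.5, -1, 0, -13.5],
    [0.53, 18.5, -1, 0, -14.5],
    [0.53, 18.5, -1, 0, -14.5]
  ]
}}

```text
clock: 16.75
eef_pos: [439.9, 75.9, 30.5]
eef_rot: [3.142, -0.0, 1.69]
wrist_force: [1.5, -0.6, -1.4]
finger_gap: 49.5
finger_force: 0.7
```

```bash
python3 - <<'E'
from bat import *
v=batt(imaging.camera("scene"))
t=np.array([np.cos(v[2]),np.sin(v[2])]);n=np.array([-t[1],t[0]])
print([round(float(np.hypot(*(v[:2]+a*t+w*n-[0,72])))) for a in(-22.5,22.5,27.5) for w in(-13,13)])
ab([(96,-20,97,42,2),(90,-20,97,42,2)])
E
```

```text
p 0.48 [256. 236.  21.  12.] 176
battery x,y,yaw [118.01 -23.9    1.32] IoU 0.8
[174, 152, 157, 132, 155, 130]
now B,A [ 98.3 -20.   97.3  42.1] F [ 1.6  0.7 -0.6] 16.85
[0.53, -0.7, 0.0, 0, 1.0], [0.53, -1.3, 0.0, 0, 1.9],  th 1.37 phi 89.0 Bx max [[104.0, -26.0], [88.0, -26.0], [104.0, -14.0], [88.0, -14.0]]
[0.53, -2.8, -0.0, 0, 4.7], [0.53, -4.3, -0.0, 0, 7.5],  th 1.36 phi 84.0 Bx max [[97.0, -27.0], [81.0, -25.0], [99.0, -15.0], [83.0, -13.0]]
```

Call:
{"api": "arm_command", "payload": {
  "steps": [
    [0.53, -1.5, 0, 0, 2],
    [0.53, -4, 0, 0, 7],
    [0.53, -4, 0, 0, 7],
    [0.53, -4, 0, -30, 7],
    [0.53, -4, 0, -80, 7],
    [0.53, -4, 0, -110, 7],
    [0.53, -40, 0, -110, 7],
    [0.53, -90, 0, -110, 7],
    [0.53, -140, 0, -110, 7],
    [0.53, -190, 0, -110, 7],
    [0.53, -230, 0, -110, 7],
    [0.53, -230, 0, -110, 7],
    [0.53, -230, 0, -110, 7]
  ]
}}

```text
clock: 18.48
eef_pos: [466.8, -152.1, 140.2]
eef_rot: [-3.141, -0.001, 1.568]
wrist_force: [0.0, 0.3, -0.1]
finger_gap: 49.8
finger_force: 0.0
```

```bash
python3 - <<'E'
from bat import *
s=monitor.read_state();print(s["clock"],s["eef_pos"].round(),s["wrist_force"].round(1))
b=imaging.camera("scene");batt(b);a=imaging.camera("top")
save("m7",np.hstack([cv2.resize(b["img"][185:270,215:345],(400,300),interpolation=cv2.INTER_CUBIC),cv2.resize(a["img"][150:250,200:340],(400,300),interpolation=cv2.INTER_CUBIC)]))
E
```

```text
18.475 [ 467. -152.  140.] [ 0.   0.3 -0.1]
p 0.52 [256. 237.  24.  14.] 178
battery x,y,yaw [118.43 -22.09   1.32] IoU 0.82
```

View pics/m7.png

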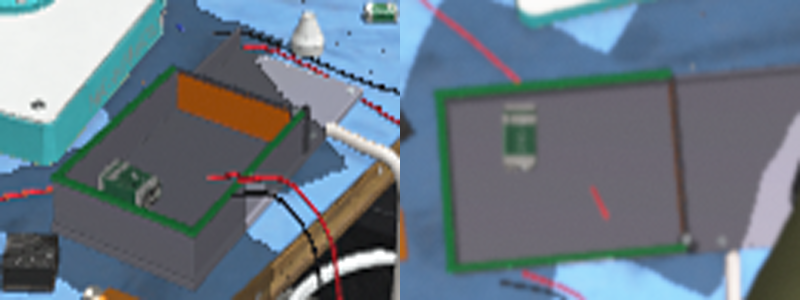

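The flap is shut (top half (680,160), straight across the doorway), the battery lies flat inside at (520,137), the nozzle, sink and USB stick are in place, and the arm is clear.

```bash
python3 -c "
from cell import job
print(job.sign_off())"
```

```text
the job is handed in; nothing more can be done
None
```

The job is handed in: the battery lies flat inside the tray with the flap shut behind it and the arm clear; it turned sideways on the way in, so I finished by pushing on its long side, and sign-off returned no verdict.

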